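# Set the stop dial and lock it

## Task

On the grey setting head, turn the black knob until its pointer stands exactly at the red tab on the dial. Then swing the lock lever (orange handle) clockwise until the lock ring nips up, and lean on the handle with about 15 N to tighten it firmly - never much over 20 N - leaving the knob at its setting. Do not disturb the things lying round the head.

Things in the scene. Friction and masses are not known exactly. Their poses are not given: they have to be found in the camera images.
- setting_head: Grey setting head fixed to the table, 185 x 130 mm base 12 mm thick (x -75 to +110 mm), 112 mm lifting post at its back. Origin: on the table, 85 mm straight below the dial centre; x points level from its front (robot side) to its back, y left, z up. The dial axis runs from the dial centre along (-0.574, 0, 0.819) of this frame: it leans 35 degrees to the front. All turning is about it.
- knob_grip (a point): Point inside the black knob, on the dial axis, 55 mm out from the dial centre. Round grip 50 mm across, 33 to 74 mm out (its free end), on a 58 mm skirt (29 to 33 mm out). White dial plate: 80 mm across, ends 26 mm out. Frame: z along the dial axis outwards, x to the knob's pointer. Knob friction 0.12 N m; it stays where it is left.
- knob_pointer (a point): Tip of the knob's small black pointer (a white line on the knob's end face shows the same direction): 36 mm from the dial axis, 30 mm out along it.
- index_mark (a point): Point just over the red tab on the white dial: 36 mm from the axis, 30 mm out along it, so it coincides with knob_pointer when the knob is set. The tab stands near the top (far side) of the dial, elsewhere each time; it is stiff, 28 mm out along the axis, and not to be moved.
- stop_knob (a joint): Angle of the knob (rad), growing clockwise seen down on the dial; 0 when the pointer stands straight up the slope. End stops at -3.3 and +3.3; it starts at -2.9 to -1.9, the tab stands at -0.1 to 0.7, so turn clockwise, by 1.8 to 3.6 rad.
- lever_post (a point): Point on the centre line of the orange lever handle, 90 mm from the dial axis, 40 mm out along it. Handle: round post 16 mm across, parallel to the axis, 16 to 54 mm out, free end outwards, on a flat lever (14 mm wide, 10 to 18 mm out) of the dark steel lock ring (88 mm across) under the dial plate. Frame z: the dial axis. The lever stands left of the dial.
- clamp_sleeve (a joint): How far the lock ring is wound up past its nip (rad): 0 while loose. The lever turns clockwise (seen down on the dial) against 5 N at its handle; it starts 0.7 to 1.1 rad before the nip, which differs each time: lever 0 to 30 deg left of straight up the slope. From there force at the handle climbs: 9 N at 0.02, 15 N at 0.06, 24 N at 0.12. Let go, it springs back to about 0.035 and holds.
- loupe: Black eye loupe, 38 mm across and 32 mm tall, standing to the right of the setting head. Origin: centre of its underside.
- pliers_0: Small flat-nose pliers with teal handles, 128 mm long, lying in front of the setting head. Origin: near its middle, on the table.
- caliper: Digital caliper, 193 mm long, 14 mm thick, lying flat to the left. Origin: near its middle, on the table.
- slip_pad: Pad of paper slips, 102 x 70 x 11 mm, lying far left. Origin: centre of its underside.
- bottle_1: Small brown dropper bottle, 102 mm tall, 33 mm across, standing at the far right. Origin: centre of its underside.

How it is judged:
By the outcome, as a careful person would: the job done as asked, in the order asked, and still so for the second after the job is handed in, with the robot touching nothing.
It also fails if it takes over 72 s, if anything falls off the work surface, if the arm or the gripper's body presses on something with over 40 N, if the wrist force passes 120 N, or if a joint passes its speed limit or range.

## Robot

A 7-joint arm with a two-finger parallel gripper is mounted at the origin on a cart in front of the work surface, level with it; the furniture and walls round the work are solid. World frame = base frame: x ahead of the robot, y to its left, z up, the work surface at z = 0. Lengths are in m, angles in rad, forces in N, time in s.
With the tool pointing down it reaches from about 0.4 to 0.85 m from the base axis. Payload 4.5 kg.
Tool frame: the origin (TCP) lies at the very end of the fingers, on their centre line; the grasp point (between the pads) lies 19 mm behind it (r.pinch_z is the distance from the TCP to the grasp point, in m); z points along the fingers, y is the line along which they close (so a half turn about z gives the same grasp; the last joint's range is limited). The gripper opens to 88 mm and grips with 3 to 60 N. Pads are 18 mm wide; open, the fingers measure 123 mm over their backs; the gripper's body (75 mm by 187 mm) begins 45 mm behind the grasp point.
Start: joints at [-1.132, 0.689, -0.195, 1.565, 0.157, 0.902, -0.215], TCP at [0.246, 0.575, 0.239] pointing down, gripper open.
Joint ranges: [-3.01, 3.01], [-0.46, 2.08], [-1.47, 1.51], [0.13, 2.56], [-1, 4.14], [0.04, 2.09], [-2.66, 2.66]. Speed limits (rad/s): [2.57, 2.57, 3.14, 3.14, 3.14, 3.14, 3.14].

## Interface

Orientations are given as a unit quaternion [x, y, z, w].
In Python, from plant import r, cams gives the robot as it stands.
- The arm moves only by the shell command python3 -m pendant 'ROWS' [FORCE]. ROWS is JSON, a list of rows, each a list of 3 entries, a list of its own where there are three numbers: the closure, from -1 (fully open) to 1 (shut), then the shift along the tool's x, y, z in mm, then the turn, a rotation vector about the tool's x, y, z in degrees. A call has 1 to 8 rows; each row shifts and turns the commanded pose from where the row before left it, along the tool's axes as they then stand; what a row does not reach is not made up. A row lasts 1/8 s, in which the tool goes at most 62.5 mm and 10.7 degrees, less where a joint would pass 70% of its speed; a pose out of reach is approached as far as the arm can. A call with a gripper value outside its range is refused whole. The fingers move at their own pace and stop on an object; FORCE is the grip in N (left out, the last holds). Time passes only in rows, so rows that do not move let the fingers close. It gives the time, the measured TCP pose, the force, the opening and the grip force at its end, in the units of the state.
- r.get_state(): the state, without advancing time (a new reading comes with each control period).
- cams.snapshot(name): name is "scene" or "top"; returns a dict with "img" (400x640x3 uint8, red, green, blue), "camera_matrix" (3x3 intrinsics, pixels), "camera_from_world" (4x4, takes a point from world to camera coordinates). Camera axes: x right, y up, looking along -z (the intrinsics and any distortion apply to the point x, -y, -z); pixel columns grow to the right and rows downward; lengths in m; the calibration is good to about 2 mm. A picture is of the moment at which its call begins. There is no depth.
- r.finish_job(): hands the job in; it is judged then, once.
The state is a dict: "clock": time; "q": joint angles; "qd": joint speeds; "joint_torque": joint torques, N m; "tool_pos": TCP position; "eef_rot": TCP orientation; "contact_force": force on the tool from outside, world axes, zero at the start; "moment": the same for the moment, N m; "opening": opening from 0.0 (shut) to 1.0 (fully open); "finger_force": force on a finger pad.
Only numpy, scipy, OpenCV 4.12 (cv2) and the standard library are available. Lean on these libraries where they do the work, as an engineer would, in place of code of your own. Each camera call takes 0.05 s, during which the arm holds its last target. There are 200 camera calls.

## Working session

There is one attempt and no reset: what is moved stays moved. The work goes in short steps, Python scripts to look and compute and a shell command to move; the robot and the scene stay as the last step left them, time stands still between calls to the robot, and variables do not carry over. Pictures are saved under pics/ and viewed, at most 10 in all, crops included, and the job is handed in when it is done.

```bash
ls; mkdir -p pics
python3 - <<'E'
from plant import r,cams
import cv2,numpy as np
for n in("scene","top"):
    s=cams.snapshot(n); cv2.imwrite(f"pics/{n}0.png",s["img"][:,:,::-1]); np.savez(f"{n}0.npz",**s)
    print(s["camera_matrix"],s["camera_from_world"])
print(r.get_state(),r.pinch_z)
E
```

```text
pics
[[397.14348539   0.         322.61706682]
 [  0.         397.14348539 200.23463169]
 [  0.           0.           1.        ]] [[ 0.7538393  -0.65698212 -0.0100406  -0.40092822]
 [ 0.4876771   0.54920253  0.67863659 -0.35024934]
 [-0.44033778 -0.5164795   0.73440558 -1.13021127]
 [ 0.          0.          0.          1.        ]]
[[464.04623599   0.         322.16311895]
 [  0.         464.04623599 198.96517534]
 [  0.           0.           1.        ]] [[-0.00610145 -0.99997849  0.00240834 -0.0082076 ]
 [ 0.99472748 -0.00582282  0.10238817 -0.53843578]
 [-0.10237195  0.00302036  0.99474161 -1.3999831 ]
 [ 0.          0.          0.          1.        ]]
{'clock': 0.1, 'q': array([-1.13221568,  0.6899198 , -0.19454594,  1.56622268,  0.15732346,
        0.90250052, -0.21510166]), 'qd': array([ 4.30662095e-04, -1.17976071e-03, -4.68482643e-04, -1.90796420e-03,
       -7.46452320e-05,  1.48766255e-03,  1.66097931e-04]), 'joint_torque': array([-2.89260723e-03, -5.28501284e+01, -1.27115171e+00, -1.53838581e+01,
       -5.24949236e-02,  2.02450596e-03,  4.01677437e-05]), 'tool_pos': array([0.24594656, 0.57396276, 0.23798323]), 'eef_rot': array([ 2.00958942e-01,  9.79599315e-01, -8.20640320e-04, -1.07088914e-04]), 'contact_force': array([0.07323548, 0.4329647 , 0.35316095]), 'moment': array([ 0.05267511, -0.0129321 ,  0.05154676]), 'finger_force': 0.0, 'opening': 0.9981222828836978} 0.0187
```

View pics/scene0.png

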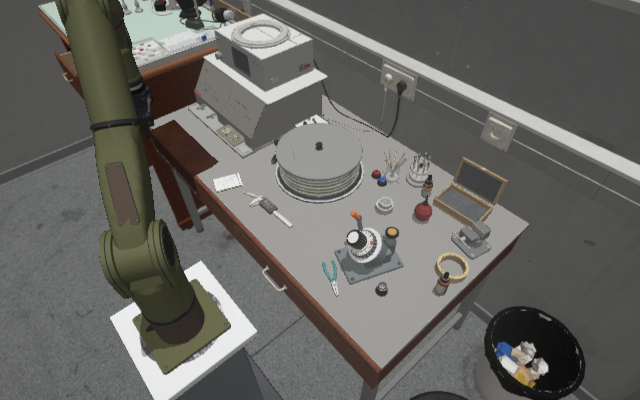

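View pics/top0.png

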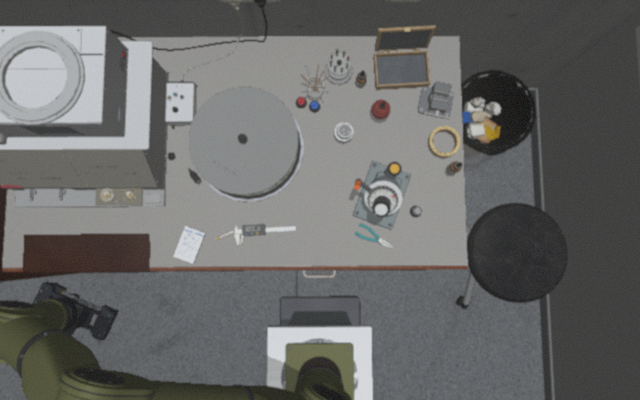

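The head is near scene (365,245) and top (380,195): white dial, dark knob, and orange handle at top (357,185). The pliers, loupe and caliper lie around it. I'll enlarge both views.

Run:
```python
import cv2,numpy as np
a=np.load("scene0.npz")["img"][200:300,315:415,::-1]; b=np.load("top0.npz")["img"][145:245,330:430,::-1]
f=lambda i:cv2.resize(i,(400,400),interpolation=cv2.INTER_CUBIC)
cv2.imwrite("pics/c1.png",np.hstack([f(a),f(b)]))
```

```text
(no output)
```

View pics/c1.png

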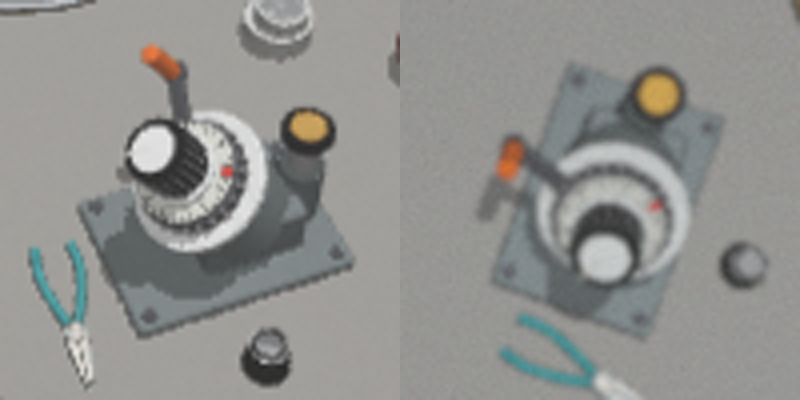

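The crops show the base corners in both views, the white knob end face, the red tab to the right of up-slope, and the orange handle at upper left. Next I'll measure these.

```bash
cat > h.py <<'E'
import cv2,numpy as np
def ray(s,u,v):
    K=s["camera_matrix"];T=s["camera_from_world"];R=T[:3,:3];c=-R.T@T[:3,3]
    p=np.linalg.solve(K,[u,v,1]);d=R.T@[p[0],-p[1],-p[2]];return c,d/np.linalg.norm(d)
def plane(s,u,v,n,p0):
    c,d=ray(s,u,v);n=np.array(n,float);return c+d*(n@(np.array(p0)-c))/(n@d)
def onz(s,u,v,z): return plane(s,u,v,[0,0,1],[0,0,z])
def tri(a,pa,b,pb):
    c1,d1=ray(a,*pa);c2,d2=ray(b,*pb)
    t=np.linalg.lstsq(np.c_[d1,-d2],c2-c1,rcond=None)[0];p=c1+t[0]*d1;q=c2+t[1]*d2
    return (p+q)/2,np.linalg.norm(p-q)
def proj(s,P):
    P=np.atleast_2d(P);T=s["camera_from_world"];q=P@T[:3,:3].T+T[:3,3];q=q*[1,-1,-1];q=q@s["camera_matrix"].T;return q[:,:2]/q[:,2:]
def frame(o,yaw):
    "head frame: returns R(cols x,y,z), dial centre, axis, up-slope dir, right dir (clockwise from up)"
    c,s=np.cos(yaw),np.sin(yaw);R=np.array([[c,-s,0],[s,c,0],[0,0,1.]])
    ax=R@[-.5736,0,.8192];up=R@[.8192,0,.5736];rt=R@[0,-1,0]
    return R,np.array([o[0],o[1],.085]),ax,up,rt
def pol(P,C,ax,up,rt):
    d=P-C;return np.arctan2(d@rt,d@up),np.hypot(d@rt,d@up),d@ax
def blob(s,lo,hi,box):
    x0,y0,x1,y1=box;h=cv2.cvtColor(s["img"],cv2.COLOR_RGB2HSV)[y0:y1,x0:x1]
    m=cv2.inRange(h,lo,hi);n,l,st,c=cv2.connectedComponentsWithStats(m)
    return sorted([(int(st[i,4]),*(c[i]+[x0,y0]).round(2),*st[i,:4]) for i in range(1,n)],reverse=True)[:3]
E
python3 - <<'E'
from h import *
S=dict(np.load("scene0.npz"));T=dict(np.load("top0.npz"))
cr=np.array([[175,63],[322,120],[248,338],[92,283]])/4+[330,145]
cs=np.array([[352,265],[140,338],[78,205]])/4+[315,200]
print("top",[onz(T,*p,.012).round(4) for p in cr]);print("sc",[onz(S,*p,.012).round(4) for p in cs])
for n,s,box in(("S",S,(315,200,415,300)),("T",T,(330,145,430,245))):
    print(n,"orange",blob(s,(4,150,120),(14,255,255),box)); print(n,"red",blob(s,(170,90,100),(180,255,255),box),blob(s,(0,90,100),(3,255,255),box))
    print(n,"white",blob(s,(0,0,200),(180,40,255),box))
    print(n,"yellow",blob(s,(15,100,120),(24,255,255),box))
E
```

```text
top [array([ 0.6596, -0.1741,  0.012 ]), array([ 0.6137, -0.2883,  0.012 ]), array([ 0.4439, -0.2267,  0.012 ]), array([ 0.4871, -0.1067,  0.012 ])]
sc [array([ 0.6092, -0.2929,  0.012 ]), array([ 0.4406, -0.2305,  0.012 ]), array([ 0.4875, -0.1093,  0.012 ])]
S orange [(33, np.float64(354.73), np.float64(214.73), np.int32(36), np.int32(12), np.int32(9), np.int32(7))]
S red [] [(6, np.float64(371.0), np.float64(242.5), np.int32(55), np.int32(42), np.int32(3), np.int32(2))]
S white [(155, np.float64(374.02), np.float64(244.35), np.int32(46), np.int32(28), np.int32(20), np.int32(34)), (84, np.float64(352.67), np.float64(236.89), np.int32(33), np.int32(32), np.int32(10), np.int32(11)), (74, np.float64(367.66), np.float64(240.22), np.int32(47), np.int32(31), np.int32(11), np.int32(21))]
S yellow [(55, np.float64(391.89), np.float64(231.09), np.int32(73), np.int32(28), np.int32(9), np.int32(7))]
T orange [(30, np.float64(357.1), np.float64(184.6), np.int32(25), np.int32(36), np.int32(5), np.int32(8))]
T red [] [(3, np.float64(393.67), np.float64(195.67), np.int32(63), np.int32(50), np.int32(2), np.int32(2))]
T white [(35, np.float64(381.4), np.float64(208.4), np.int32(46), np.int32(61), np.int32(10), np.int32(7)), (5, np.float64(380.4), np.float64(240.2), np.int32(50), np.int32(94), np.int32(2), np.int32(3)), (3, np.float64(400.0), np.float64(198.0), np.int32(70), np.int32(52), np.int32(1), np.int32(3))]
T yellow [(81, np.float64(394.28), np.float64(168.19), np.int32(60), np.int32(19), np.int32(10), np.int32(10))]
```

Run:
```python
from h import *
S=dict(np.load("scene0.npz"));T=dict(np.load("top0.npz"))
o=np.array([.5336,-.1938]);yaw=np.radians(-20.7)
R,C,ax,up,rt=frame(o,yaw)
print("end pred",C+.074*ax,proj(S,C+.074*ax),proj(T,C+.074*ax))
print("end tri",tri(S,(352.67,236.89),T,(381.2,207.8)))
P,e=tri(S,(391.89,231.09),T,(394.28,168.19));print("post",P,e,R.T@(P-[*o,0]))
P,e=tri(S,(371.2,242.7),T,(393.6,195.8));print("tab",P,e,pol(P,C,ax,up,rt))
for n,s,p in(("S",S,(371.2,242.7)),("T",T,(393.6,195.8))):
    q=plane(s,*p,ax,C+.028*ax);print(n,"tab plane",pol(q,C,ax,up,rt))
P,e=tri(S,(354.73,214.73),T,(357.1,184.6));print("lever",P,e,pol(P,C,ax,up,rt))
for s in(S,T):
  for z in (.026,):
    t=np.linspace(0,2*np.pi,9)[:8];print(proj(s,C+z*ax+.04*(np.cos(t)[:,None]*up+np.sin(t)[:,None]*rt)).round(1).tolist())
a=S["img"][215:270,335:390,::-1];b=T["img"][175:225,355:405,::-1]
f=lambda i:cv2.resize(i,(400,400),interpolation=cv2.INTER_CUBIC)
cv2.imwrite("pics/c2.png",np.hstack([f(a),f(b)]))
```

```text
end pred [ 0.49389377 -0.17879627  0.1456208 ] [[352.83925301 237.84645475]] [[381.81850895 210.04744466]]
end tri (array([ 0.49872607, -0.17614276,  0.14390114]), np.float64(0.004134198387378042))
post [ 0.61858421 -0.22185035  0.11313363] 0.00034634279184290963 [0.08941306 0.00380025 0.11313363]
tab [ 0.535728   -0.21584472  0.12254416] 0.002073698604723028 (np.float64(0.591969554744325), np.float64(0.035608488519358064), np.float64(0.02514471941560397))
S tab plane (np.float64(0.6248489167408082), np.float64(0.03605105876492074), np.float64(0.02800295679999998))
T tab plane (np.float64(0.5528977338580172), np.float64(0.037660850062337194), np.float64(0.02800295680000021))
lever [ 0.56830505 -0.11123992  0.13181211] 0.00018439700956417743 (np.float64(-1.2519925823457911), np.float64(0.09424668605616045), np.float64(0.036466086836080644))
[[371.3, 235.4], [372.3, 245.0], [366.3, 253.6], [357.1, 256.0], [350.3, 251.0], [349.6, 241.6], [355.4, 233.3], [364.3, 230.7]]
[[388.1, 190.8], [396.0, 197.6], [396.2, 207.0], [388.9, 213.5], [378.5, 213.4], [370.8, 206.8], [370.3, 197.5], [377.4, 190.8]]
```

View pics/c2.png

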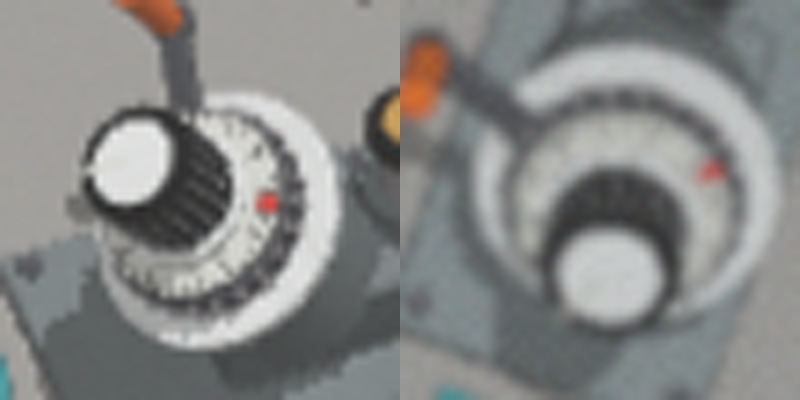

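The tab measures about 0.59 rad (radius 36 mm, 25–28 mm out) and the lever about -1.25 rad (94 mm). Both match the given sizes. The end face centres at (353.0,237.4) and (381.3,209.4) suggest a small shift of the origin, to about (0.535,-0.1925). I'll work out the approach now.

```bash
cat >> h.py <<'E'
from scipy.spatial.transform import Rotation as Ro
O=np.array([.535,-.1925]);YAW=np.radians(-20.7)
def goal(out,psi,rad=0,ang=0,O=O,YAW=YAW):
    "TCP pose on dial axis (or offset rad at angle ang), `out` along axis; psi = tool turn about its z from y=left"
    R,C,ax,up,rt=frame(O,YAW)
    M=np.c_[-up,-rt,-ax]@Ro.from_rotvec([0,0,psi]).as_matrix()
    return C+out*ax+rad*(np.cos(ang)*up+np.sin(ang)*rt),M
def delta(st,P,M):
    "shift mm in the present tool axes and rotvec deg in tool axes"
    A=Ro.from_quat(st["eef_rot"]).as_matrix()
    return (A.T@(P-st["tool_pos"])*1e3).round(1),np.degrees(Ro.from_matrix(A.T@M).as_rotvec()).round(2)
E
python3 - <<'E'
from h import *
from plant import r
print([d for d in dir(r) if d[0]!='_'])
s=r.get_state();print(delta(s,*goal(.15,0)));print(goal(.15,0)[0],goal(.038,0)[0])
S=dict(np.load("scene0.npz"));R,C,ax,up,rt=frame(O,YAW)
print(pol(plane(S,345.3,243.2,ax,C+.03*ax),C,ax,up,rt))
for z,p in ((.028,(371.2,242.7)),):print(pol(plane(S,*p,ax,C+z*ax),C,ax,up,rt),pol(plane(dict(np.load("top0.npz")),393.6,195.8,ax,C+z*ax),C,ax,up,rt))
E
```

```text
['Unreachable', 'finish_job', 'get_state', 'pinch_z']
(array([-481.5, -594.4,   31.1]), array([ -0.85, -34.99,  -2.38]))
[ 0.4545144  -0.16208702  0.20788   ] [ 0.51461031 -0.18479538  0.1161296 ]
(np.float64(-2.542174546920866), np.float64(0.05145436157662725), np.float64(0.030003168000000028))
(np.float64(0.6695280151597754), np.float64(0.03625042817729408), np.float64(0.028002956799999902)) (np.float64(0.6056788243696786), np.float64(0.037847471475419774), np.float64(0.028002956800000065))
```

```bash
python3 -m pendant '[[-1,[-20,-25,-10],[0,0,0]],[-1,[-35,-43,-10],[0,0,0]],[-1,[-35,-43,-10],[0,0,0]],[-1,[-35,-43,0],[0,0,0]],[-1,[-35,-43,0],[0,0,0]],[-1,[-35,-43,0],[0,0,0]],[-1,[-35,-43,0],[0,0,0]],[-1,[-35,-43,0],[0,0,0]]]' 20; python3 -m pendant '[[-1,[-35,-43,0],[0,0,0]],[-1,[-35,-43,0],[0,0,0]],[-1,[-35,-43,0],[0,0,0]],[-1,[-35,-43,0],[0,0,0]],[-1,[-35,-43,0],[0,0,0]],[-1,[-35,-43,0],[0,0,0]],[-1,[0,0,0],[0,-5,0]],[-1,[0,0,0],[0,-5,0]]]'
python3 - <<'E'
from h import *
from plant import r
s=r.get_state();print(s['q'].round(2),delta(s,*goal(.15,0)))
E
```

```text
clock: 1.1
tool_pos: [0.3616, 0.1687, 0.2687]
eef_rot: [0.201, 0.98, -0.0, 0.0]
contact_force: [0.7, 0.6, 0.7]
opening: 1.0
finger_force: 0.0
clock: 2.1
tool_pos: [0.4528, -0.1504, 0.2684]
eef_rot: [0.201, 0.976, -0.018, 0.086]
contact_force: [0.2, 0.7, -0.4]
opening: 1.004
finger_force: 0.0
[ 0.32  0.39 -0.17  2.12  0.23  0.48  1.14] (array([  4.5, -10.1,  60.6]), array([ -0.99, -24.87,  -2.46]))
```

```bash
python3 -m pendant '[[-1,[0,0,0],[0,-8,0]],[-1,[0,0,0],[0,-8,0]],[-1,[0,0,0],[0,-8,0]],[-1,[0,0,0],[0,0,-10]],[-1,[0,0,0],[0,0,-10]],[-1,[0,0,0],[0,0,-10]],[-1,[0,0,0],[0,0,-10]],[-1,[0,0,0],[0,0,-10]]]'
python3 - <<'E'
from h import *
from plant import r
s=r.get_state();print(s['q'].round(2),delta(s,*goal(.15,-2.5)))
E
```

```text
clock: 3.1
tool_pos: [0.4474, -0.1685, 0.269]
eef_rot: [-0.223, 0.956, -0.138, 0.134]
contact_force: [0.3, -0.1, 0.0]
opening: 1.003
finger_force: 0.0
[ 0.35  0.36 -0.26  2.3   1.07  0.29  1.14] (array([ 2.8, 22.6, 57.6]), array([ 15.24,  -3.6 , -94.37]))
```

```bash
python3 -m pendant '[[-1,[0,0,10],[0,0,-9]],[-1,[0,0,10],[0,0,-9]],[-1,[0,0,10],[0,0,-9]],[-1,[0,0,0],[0,0,-9]],[-1,[0,0,0],[0,0,-9]],[-1,[0,0,0],[0,0,-9]],[-1,[0,0,0],[0,0,0]]]'
python3 - <<'E'
from h import *
from plant import r
s=r.get_state();print(s['q'].round(2),delta(s,*goal(.15,-2.5)),delta(s,*goal(.15,-1.8)))
E
```

```text
clock: 3.98
tool_pos: [0.4571, -0.1746, 0.2413]
eef_rot: [-0.63, 0.753, -0.184, 0.058]
contact_force: [-0.2, 1.3, 0.9]
opening: 1.001
finger_force: 0.0
[ 0.37  0.43 -0.28  2.31  1.37  0.28  1.79] (array([-16.5,  15.8,  27.6]), array([ 13.84,   3.34, -41.1 ])) (array([-16.5,  15.8,  27.6]), array([13.84, -1.58, -1.2 ]))
```

```bash
python3 -m pendant '[[-1,[-5,5,0],[4.6,0,0]],[-1,[-5,5,0],[4.6,0,0]],[-1,[-5,5,0],[4.6,0,0]],[-1,[0,0,0],[0,0,-10]],[-1,[0,0,0],[0,0,-10]],[-1,[0,0,0],[0,0,-10]],[-1,[0,0,0],[0,0,-10]],[-1,[0,0,0],[0,0,0]]]'
python3 - <<'E'
from h import *
from plant import r
s=r.get_state();print(s['q'].round(2),delta(s,*goal(.15,-2.5)))
E
```

```text
clock: 4.97
tool_pos: [0.4452, -0.1698, 0.2339]
eef_rot: [0.836, -0.479, 0.268, -0.006]
contact_force: [-0.4, 0.3, -0.3]
opening: 0.998
finger_force: 0.0
[ 0.37  0.46 -0.34  2.5   2.29  0.47  1.52] (array([-13.9,  -4.6,  24.6]), array([ 5.67,  0.87, -0.94]))
```

```bash
python3 -m pendant '[[-1,[-7,-2,12],[0,0,0]],[-1,[-7,-2,12],[0,0,0]],[-1,[0,0,10],[2.8,0.4,-0.5]],[-1,[0,0,10],[2.8,0.4,-0.5]],[-1,[0,0,0],[0,0,0]]]'
python3 - <<'E'
from h import *
from plant import r
s=r.get_state();print(s['q'].round(2),delta(s,*goal(.1,-2.5)))
E
```

```text
clock: 5.6
tool_pos: [0.4637, -0.1664, 0.191]
eef_rot: [0.837, -0.462, 0.29, -0.04]
contact_force: [0.5, -0.5, -0.3]
opening: 1.004
finger_force: 0.0
[ 0.63  0.68 -0.75  2.56  2.32  0.82  1.54] (array([ 1. , -1.8, 30.3]), array([ 0.74,  0.62, -0.21]))
```

```bash
python3 -m pendant '[[-1,[1,-2,15],[0.7,0.6,-0.2]],[-1,[0,0,15],[0,0,0]],[-1,[0,0,10],[0,0,0]],[-1,[0,0,0],[0,0,0]]]'
python3 - <<'E'
from h import *
from plant import r,cams
s=r.get_state();print(s['q'].round(3),delta(s,*goal(.039,-2.5)))
for n in("scene","top"):
    q=cams.snapshot(n); np.savez(f"{n}1.npz",**q)
a=np.load("scene1.npz")["img"][190:290,315:415,::-1];b=np.load("top1.npz")["img"][145:245,330:430,::-1]
f=lambda i:cv2.resize(i,(400,400),interpolation=cv2.INTER_CUBIC)
cv2.imwrite("pics/c3.png",np.hstack([f(a),f(b)]))
E
```

```text
clock: 6.1
tool_pos: [0.488, -0.174, 0.1601]
eef_rot: [0.838, -0.455, 0.299, -0.039]
contact_force: [-1.2, -0.1, 0.8]
opening: 1.001
finger_force: 0.0
[ 0.615  0.791 -0.726  2.528  2.38   0.903  1.537] (array([-1.2,  1.5, 51.5]), array([ 0.09, -0.21,  0.51]))
```

View pics/c3.png

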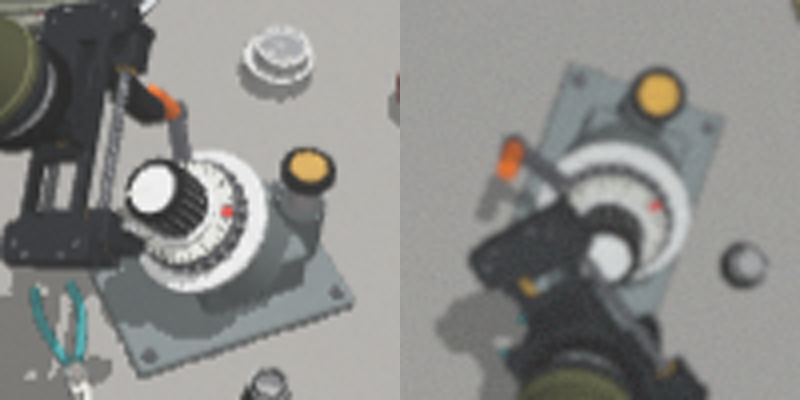

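The fingers straddle the knob axis with about 50 mm still to go, and the tilt matches. Advancing and gripping.

```bash
python3 -m pendant '[[-1,[-1,1,12],[0,0,0.5]],[-1,[0,0,14],[0,0,0]],[-1,[0,0,14],[0,0,0]],[-1,[0,0,11],[0,0,0]],[-1,[0,0,0],[0,0,0]]]'; python3 -m pendant '[[1,[0,0,0],[0,0,0]],[1,[0,0,0],[0,0,0]],[1,[0,0,0],[0,0,0]],[1,[0,0,0],[0,0,0]],[1,[0,0,0],[0,0,0]]]' 25;python3 - <<'E'
from h import *
from plant import r
s=r.get_state();print(s['q'].round(3),delta(s,*goal(.039,-2.5)),s['contact_force'].round(1))
E
```

```text
clock: 6.82
tool_pos: [0.5142, -0.1845, 0.1169]
eef_rot: [0.836, -0.459, 0.299, -0.041]
contact_force: [-0.4, -0.7, 0.1]
opening: 0.996
finger_force: 0.0
clock: 7.45
tool_pos: [0.5152, -0.1836, 0.1186]
eef_rot: [0.836, -0.458, 0.3, -0.042]
contact_force: [2.2, 1.6, 2.6]
opening: 0.558
finger_force: 25.0
[ 0.617  0.908 -0.706  2.465  2.436  0.955  1.551] (array([-0.4,  2. ,  0.9]), array([-0.13, -0.23,  0.08])) [2.2 1.6 2.6]
```

```bash
python3 -m pendant '[[1,[0,-2,0],[0,0,5]],[1,[0,0,0],[0,0,9]],[1,[0,0,0],[0,0,9]],[1,[0,0,0],[0,0,9]],[1,[0,0,0],[0,0,9]],[1,[0,0,0],[0,0,9]],[1,[0,0,0],[0,0,9]],[1,[0,0,0],[0,0,0]]]';python3 - <<'E'
from h import *
from plant import r
s=r.get_state();print(s['q'].round(3),delta(s,*goal(.039,-2.5)),s['contact_force'].round(1),s['moment'].round(2))
E
```

```text
clock: 8.45
tool_pos: [0.5145, -0.1836, 0.1181]
eef_rot: [-0.502, 0.811, -0.24, 0.182]
contact_force: [-3.4, -0.1, 3.0]
opening: 0.56
finger_force: 25.0
[ 0.765  1.014 -1.006  2.456  2.243  1.119  0.76 ] (array([1.1, 0.6, 0.9]), array([ 5.000e-02, -2.000e-01, -5.892e+01])) [-3.4 -0.1  3. ] [ 0.23  0.76 -0.22]
```

```bash
python3 -m pendant '[[1,[0,0,0],[0,0,6]],[1,[0,0,0],[0,0,9]],[1,[0,0,0],[0,0,9]],[1,[0,0,0],[0,0,9]],[1,[0,0,0],[0,0,9]],[1,[0,0,0],[0,0,9]],[1,[0,0,0],[0,0,9]],[1,[0,0,0],[0,0,0]]]';python3 - <<'E'
from h import *
from plant import r
s=r.get_state();print(s['q'].round(3),delta(s,*goal(.039,-2.5)),s['contact_force'].round(1),s['moment'].round(2))
E
```

```text
clock: 9.45
tool_pos: [0.5141, -0.1829, 0.1177]
eef_rot: [-0.031, 0.953, -0.116, 0.277]
contact_force: [-4.3, 1.1, 2.6]
opening: 0.558
finger_force: 25.0
[ 0.866  1.155 -1.274  2.452  2.113  1.323 -0.099] (array([ 0.6, -1.5,  0.9]), array([ 3.0000e-02, -1.5000e-01, -1.1872e+02])) [-4.3  1.1  2.6] [ 0.5   1.11 -0.09]
```

```bash
cat > look.py <<'E'
import sys
from h import *
from plant import r,cams
k=sys.argv[1];im=[]
for n,(x,y) in(("scene",(335,212)),("top",(357,178))):
    q=cams.snapshot(n); np.savez(f"{n}{k}.npz",**q)
    im.append(cv2.resize(q["img"][y:y+50,x:x+50,::-1],(400,400),interpolation=cv2.INTER_CUBIC))
cv2.imwrite(f"pics/l{k}.png",np.hstack(im))
E
python3 look.py 2
```

```text
(no output)
```

View pics/l2.png

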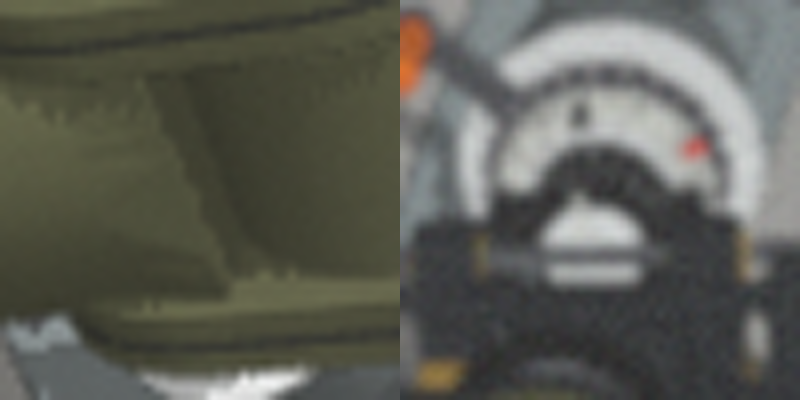

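The top view still shows the pointer, dark at pixel ≈(379.5,192), and the red tab at ≈(393.6,196.4), with the gripper on the knob. I'll get sub-pixel centroids and turn further.

```bash
cat > meas.py <<'E'
import sys
from h import *
def psi(st):
    M=goal(0,0)[1];A=Ro.from_quat(st["eef_rot"]).as_matrix();return np.degrees(Ro.from_matrix(M.T@A).as_rotvec()[2])
def dark(T,ang_guess=None):
    "dark pointer on the white annulus r 31..37.5mm, 30mm out: darkness by angle"
    R,C,ax,up,rt=frame(O,YAW);g=cv2.cvtColor(T["img"],cv2.COLOR_RGB2GRAY).astype(np.float32)
    a=np.radians(np.arange(-70,90,1.));pr=np.zeros(len(a))
    for rr in (.0315,.033,.0345,.036):
        uv=proj(T,C+.030*ax+rr*(np.cos(a)[:,None]*up+np.sin(a)[:,None]*rt)).astype(np.float32)
        pr+=cv2.remap(g,uv[:,:1].copy(),uv[:,1:].copy(),cv2.INTER_LINEAR).ravel()/4
    return np.degrees(a),pr
def redc(T):
    i=T["img"].astype(float);w=np.clip(i[:,:,0]-np.maximum(i[:,:,1],i[:,:,2])-25,0,None);m=np.zeros_like(w);m[188:204,386:400]=1;w*=m
    y,x=np.mgrid[:400,:640];return (w*x).sum()/w.sum(),(w*y).sum()/w.sum(),w.sum()
if __name__=="__main__":
    from plant import r
    T=dict(np.load(f"top{sys.argv[1]}.npz"));a,p=dark(T);print("psi",psi(r.get_state()))
    print([(int(x),int(y)) for x,y in zip(a[::4],p[::4])])
    u=redc(T);R,C,ax,up,rt=frame(O,YAW);q=pol(plane(T,*u[:2],ax,C+.028*ax),C,ax,up,rt);print("red",u,np.degrees(q[0]),q[1])
E
python3 meas.py 2; python3 -c "
from meas import *
print(redc(dict(np.load('top0.npz'))))"
```

```text
psi -24.57197653770529
[(-70, 183), (-66, 180), (-62, 180), (-58, 182), (-54, 185), (-50, 178), (-46, 155), (-42, 129), (-38, 112), (-34, 133), (-29, 164), (-26, 183), (-22, 189), (-18, 190), (-14, 187), (-10, 185), (-6, 185), (-2, 187), (2, 189), (6, 192), (10, 190), (14, 189), (18, 186), (22, 178), (26, 167), (29, 155), (34, 151), (38, 158), (42, 167), (46, 168), (50, 162), (54, 154), (58, 135), (62, 117), (66, 103), (70, 96), (74, 83), (78, 68), (82, 58), (86, 58)]
red (np.float64(393.45454545454544), np.float64(196.0316205533597), np.float64(253.0)) 35.306338534234094 0.03708304487177773
(np.float64(393.4409090909091), np.float64(196.02727272727273), np.float64(220.0))
```

```bash
python3 -m pendant '[[-1,[0,0,0],[0,0,0]],[-1,[0,0,0],[0,0,0]],[-1,[0,0,0],[0,0,0]],[-1,[0,0,0],[0,0,-8]],[-1,[0,0,0],[0,0,-9]],[-1,[0,0,0],[0,0,-9]],[-1,[0,0,0],[0,0,-9]],[-1,[0,0,0],[0,0,-9]]]'; python3 -m pendant '[[-1,[0,0,0],[0,0,-9]],[-1,[0,0,0],[0,0,-9]],[-1,[0,0,0],[0,0,-9]],[-1,[0,0,0],[0,0,-9]],[-1,[0,0,0],[0,0,0]]]'
python3 - <<'E'
from h import *
from plant import r
s=r.get_state();print(s['q'].round(3),delta(s,*goal(.039,-1.8)),s['contact_force'].round(1),s['moment'].round(2))
E
```

```text
clock: 10.55
tool_pos: [0.5158, -0.1833, 0.1187]
eef_rot: [-0.387, 0.871, -0.213, 0.214]
contact_force: [-0.6, -0.6, 0.6]
opening: 0.999
finger_force: 0.0
clock: 11.18
tool_pos: [0.5159, -0.1832, 0.1189]
eef_rot: [-0.635, 0.711, -0.269, 0.138]
contact_force: [-0.5, 0.5, 0.5]
opening: 1.001
finger_force: 0.0
[ 0.722  0.975 -0.914  2.456  2.296  1.062  1.038] (array([1.4, 2.6, 0.9]), array([-0.15, -0.21,  1.11])) [-0.5  0.5  0.5] [ 0.29  0.61 -0.06]
```

```bash
python3 -m pendant '[[-1,[-0.5,2,0],[0,0,0]],[1,[0,0,0],[0,0,0]],[1,[0,0,0],[0,0,0]],[1,[0,0,0],[0,0,0]],[1,[0,0,0],[0,0,0]],[1,[0,0,0],[0,0,0]]]' 25;  python3 look.py 3; python3 meas.py 3
python3 - <<'E'
from h import *
from plant import r
s=r.get_state();print(delta(s,*goal(.039,-1.8)),s['contact_force'].round(1),s['moment'].round(2),s['opening'])
E
```

```text
clock: 11.92
tool_pos: [0.5149, -0.1827, 0.118]
eef_rot: [-0.635, 0.711, -0.269, 0.139]
contact_force: [1.3, -0.5, 2.4]
opening: 0.561
finger_force: 25.0
psi -104.25011871260807
[(-70, 64), (-66, 67), (-62, 66), (-58, 66), (-54, 67), (-50, 69), (-46, 70), (-42, 65), (-38, 65), (-34, 64), (-29, 63), (-26, 65), (-22, 65), (-18, 63), (-14, 65), (-10, 64), (-6, 69), (-2, 74), (2, 79), (6, 78), (10, 72), (14, 66), (18, 67), (22, 73), (26, 74), (29, 69), (34, 66), (38, 68), (42, 78), (46, 92), (50, 109), (54, 126), (58, 133), (62, 139), (66, 145), (70, 152), (74, 152), (78, 148), (82, 141), (86, 135)]
red (np.float64(nan), np.float64(nan), np.float64(0.0)) nan nan
(array([1.9, 1.2, 0.7]), array([-0.22, -0.19,  1.12])) [ 3.1 -0.3  1.5] [ 0.11 -0.07 -0.02] 0.5572903748062826meas.py:15: RuntimeWarning: invalid value encountered in scalar divide
  y,x=np.mgrid[:400,:640];return (w*x).sum()/w.sum(),(w*y).sum()/w.sum(),w.sum()
```

```bash
python3 -m pendant '[[1,[0,0,0],[0,0,8]],[1,[0,0,0],[0,0,9]],[1,[0,0,0],[0,0,9]],[1,[0,0,0],[0,0,9]],[1,[0,0,0],[0,0,9]],[1,[0,0,0],[0,0,9]],[1,[0,0,0],[0,0,9]],[1,[0,0,0],[0,0,0]]]';  python3 look.py 4; python3 meas.py 4
python3 - <<'E'
from h import *
from plant import r
s=r.get_state();print(s['q'].round(2),s['contact_force'].round(1),s['moment'].round(2),s['opening'])
E
```

```text
clock: 13.02
tool_pos: [0.515, -0.1827, 0.118]
eef_rot: [-0.178, 0.936, -0.159, 0.258]
contact_force: [4.2, -1.5, 4.1]
opening: 0.559
finger_force: 25.0
psi -42.37145984064374
[(-70, 184), (-66, 181), (-62, 180), (-58, 182), (-54, 187), (-50, 190), (-46, 189), (-42, 188), (-38, 188), (-34, 187), (-29, 186), (-26, 187), (-22, 188), (-18, 190), (-14, 189), (-10, 184), (-6, 181), (-2, 183), (2, 188), (6, 189), (10, 188), (14, 178), (18, 154), (22, 125), (26, 108), (29, 105), (34, 109), (38, 116), (42, 126), (46, 125), (50, 119), (54, 107), (58, 103), (62, 102), (66, 102), (70, 104), (74, 100), (78, 91), (82, 79), (86, 69)]
red (np.float64(393.259385665529), np.float64(196.05460750853243), np.float64(293.0)) 34.94241415553918 0.03657234570355642
[ 0.84  1.12 -1.21  2.46  2.15  1.27  0.16] [ 4.6 -1.4  3.4] [ 0.07 -0.54  0.02] 0.5614852296695405
```

View pics/l4.png

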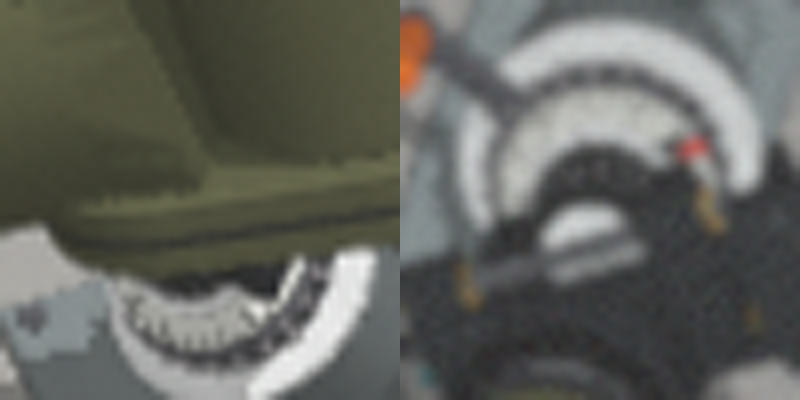

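The pointer is just left of the red tab, at crop (668,145) against the tab at (693,147). I'll step back a little to measure it clear of the tab, which cancels calibration bias.

```bash
cat > pk.py <<'E'
from meas import *
from plant import r
import sys
T=dict(np.load(f"top{sys.argv[1]}.npz"));R,C,ax,up,rt=frame(O,YAW)
a,p=dark(T);k=(a>-60)&(a<27);i=np.argmin(np.where(k,p,999));w=np.clip(165-p,0,None)*(abs(a-a[i])<12);print("profile peak",a[i],(w*a).sum()/w.sum(),"psi",psi(r.get_state()))
g=cv2.cvtColor(T["img"],cv2.COLOR_RGB2GRAY).astype(float)
print(p[(a>-5)&(a<60)][::3].round())
E
python3 -m pendant '[[1,[0,0,0],[0,0,-5]],[1,[0,0,0],[0,0,-5]],[1,[0,0,0],[0,0,0]]]';  python3 look.py 5; python3 pk.py 5; python3 -m pendant '[[1,[0,0,0],[0,0,-5]],[1,[0,0,0],[0,0,-5]],[1,[0,0,0],[0,0,0]]]';  python3 look.py 6; python3 pk.py 6
```

```text
clock: 13.5
tool_pos: [0.515, -0.1827, 0.118]
eef_rot: [-0.26, 0.917, -0.182, 0.242]
contact_force: [5.1, -2.0, 2.3]
opening: 0.566
finger_force: 25.0
profile peak 14.0 16.493024496451977 psi -52.42951431601411
[184. 186. 185. 174. 155. 135. 125. 130. 138. 141. 137. 129. 117. 113.
 118. 123. 124. 113. 100.  83.  73.  66.]
clock: 13.98
tool_pos: [0.5149, -0.1827, 0.118]
eef_rot: [-0.339, 0.891, -0.202, 0.226]
contact_force: [5.3, -1.1, 2.4]
opening: 0.561
finger_force: 25.0
profile peak 26.0 29.284363673794008 psi -62.431670716559296
[151. 130. 115. 116. 129. 146. 151. 146. 134. 117.  93.  74.  63.  61.
  63.  66.  67.  67.  66.  63.  63.  63.]
```

```bash
python3 -m pendant '[[1,[0,0,0],[0,0,8]],[1,[0,0,0],[0,0,8]],[1,[0,0,0],[0,0,8]],[1,[0,0,0],[0,0,7.6]],[1,[0,0,0],[0,0,0]],[1,[0,0,0],[0,0,0]]]';  python3 look.py 7; python3 pk.py 7; python3 -c "
from plant import r;s=r.get_state();print(s['q'].round(2))"
```

```text
clock: 14.82
tool_pos: [0.515, -0.1827, 0.118]
eef_rot: [-0.084, 0.949, -0.133, 0.272]
contact_force: [5.1, -1.7, 3.7]
opening: 0.562
finger_force: 25.0
profile peak 26.0 33.311541170036186 psi -30.836517011872548
[183. 185. 188. 190. 191. 192. 190. 187. 183. 174. 162. 145. 124. 111.
 115. 130. 140. 140. 132. 122. 115. 107.]
[ 0.86  1.15 -1.26  2.45  2.13  1.31 -0.  ]
```

View pics/l7.png

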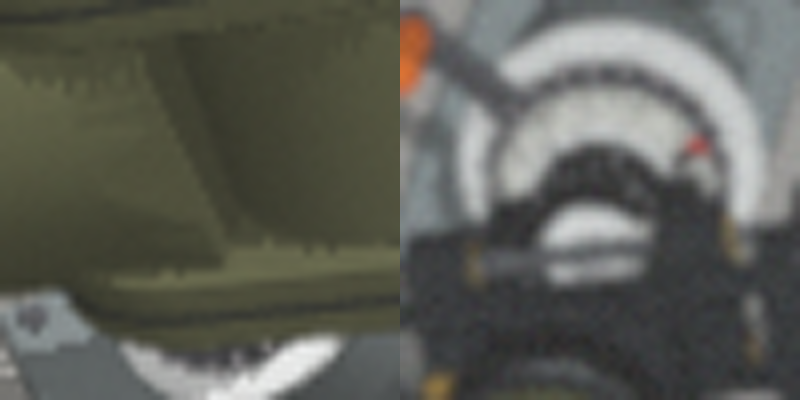

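The pointer's darkest direction is at about 35° in the profile, which coincides with the tab. Releasing and backing off, then looking at everything clear.

```bash
python3 -m pendant '[[-1,[0,0,0],[0,0,0]],[-1,[0,0,0],[0,0,0]],[-1,[0,0,0],[0,0,0]],[-1,[0,0,-10],[0,0,0]],[-1,[0,0,-20],[0,0,0]],[-1,[0,0,-20],[0,0,0]],[-1,[0,0,-15],[0,0,0]],[-1,[0,0,0],[0,0,0]]]'; python3 look.py 8; python3 pk.py 8;python3 - <<'E'
from meas import *
from plant import r
s=r.get_state();O2=O+[.0012,.0017];T=dict(np.load("top8.npz"));S=dict(np.load("scene0.npz"))
R,C,ax,up,rt=frame(O2,YAW)
h0=blob(T,(4,150,120),(14,255,255),(330,145,430,245));print(h0)
P,e=tri(S,(354.73,214.73),T,(h0[0][1],h0[0][2]));p=pol(P,C,ax,up,rt);print(P,e,p,np.degrees(p[0]))
a=p[0]
print(s['q'].round(2),delta(s,*goal(.095,a,.09,a,O=O2)),redc(T))
E
```

```text
clock: 15.92
tool_pos: [0.4789, -0.1692, 0.1716]
eef_rot: [-0.083, 0.949, -0.132, 0.272]
contact_force: [0.7, 0.5, -0.6]
opening: 0.999
finger_force: 0.0
profile peak 26.0 33.33558004044962 psi -30.667339605977833
[183. 188. 191. 193. 194. 193. 192. 190. 184. 176. 163. 146. 126. 113.
 120. 139. 157. 167. 171. 172. 173. 173.]
[(30, np.float64(357.1), np.float64(184.6), np.int32(25), np.int32(36), np.int32(5), np.int32(8))]
[ 0.56830505 -0.11123992  0.13181211] 0.00018439700956417743 (np.float64(-1.2508798096141234), np.float64(0.09035688382742689), np.float64(0.03725291113472375)) -71.67013376901721
[ 0.87  1.01 -1.35  2.54  1.99  1.28 -0.07] (array([-68.7,  58.8,   9.8]), array([-2.3e-01, -4.0e-02, -4.1e+01])) (np.float64(393.7570093457944), np.float64(195.6448598130841), np.float64(107.0))
```

View pics/l8.png

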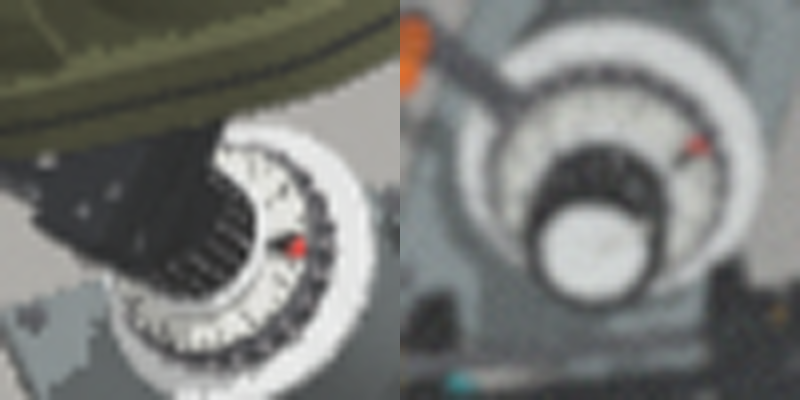

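Both views show the dark pointer ending on the red tab (scene crop (278,243)→(297,248), top crop (680,158)→(697,146)). I'll check numerically at smaller radii while moving to the lever.

```bash
cat > chk.py <<'E'
from meas import *
def chk(f0,f1,box):
    A=dict(np.load(f0));B=dict(np.load(f1));R,C,ax,up,rt=frame(O,YAW)
    def red(s):
        x0,y0,x1,y1=box;i=s["img"].astype(float)[y0:y1,x0:x1];w=np.clip(i[:,:,0]-np.maximum(i[:,:,1],i[:,:,2])-25,0,None);y,x=np.mgrid[y0:y1,x0:x1]
        u=((w*x).sum()/w.sum(),(w*y).sum()/w.sum());q=pol(plane(s,*u,ax,C+.028*ax),C,ax,up,rt);return round(float(np.degrees(q[0])),2),round(q[1]*1e3,1)
    a=np.radians(np.arange(10,60,1.));o=[]
    g=lambda s:s["img"].astype(np.float32).max(2)
    for rr in(.0305,.032,.0335):
        uv=proj(B,C+.03*ax+rr*(np.cos(a)[:,None]*up+np.sin(a)[:,None]*rt)).astype(np.float32)
        d=cv2.remap(g(A),uv[:,:1].copy(),uv[:,1:].copy(),cv2.INTER_LINEAR).ravel()-cv2.remap(g(B),uv[:,:1].copy(),uv[:,1:].copy(),cv2.INTER_LINEAR).ravel()
        w=np.clip(d-.35*d.max(),0,None);w*=abs(a-a[d.argmax()])<.3;o.append((round(float(np.degrees((w*a).sum()/w.sum())),2),int(d.max())))
    print(f1,"red before",red(A),"after",red(B),"pointer by radius",o)
if __name__=="__main__":
    import sys;k=sys.argv[1]
    chk("top0.npz",f"top{k}.npz",(386,188,400,204));chk("scene0.npz",f"scene{k}.npz",(365,236,378,250))
E
python3 chk.py 8
```

```text
top8.npz red before (35.26, np.float64(37.1)) after (34.45, np.float64(38.5)) pointer by radius [(36.72, 55), (36.23, 63), (35.89, 59)]
scene8.npz red before (37.09, np.float64(36.3)) after (37.33, np.float64(37.9)) pointer by radius [(36.88, 135), (36.57, 133), (36.48, 125)]
```

```bash
python3 -m pendant '[[-1,[-20,0,0],[0,0,0]],[-1,[-25,10,0],[0,0,0]],[-1,[-24,25,0],[0,0,0]],[-1,[0,24,0],[0,0,0]],[-1,[0,0,0],[0,0,-10]],[-1,[0,0,0],[0,0,-10]],[-1,[0,0,0],[0,0,-10]],[-1,[0,0,0],[0,0,-10]]]';python3 - <<'E'
from meas import *
from plant import r
s=r.get_state();O2=O+[.0012,.0017];a=np.radians(-71.7)
print(s['q'].round(2),delta(s,*goal(.085,a,.09,a,O=O2)))
E
```

```text
clock: 17.02
tool_pos: [0.5319, -0.0975, 0.1863]
eef_rot: [-0.405, 0.863, -0.217, 0.209]
contact_force: [-0.9, 0.5, -0.0]
opening: 0.999
finger_force: 0.0
[ 0.64  0.91 -1.22  2.41  1.92  1.2   0.56] (array([ 0.1, -0.4, 19.2]), array([-0.12, -0.14, -0.73]))
```

The pointer agrees with the tab within about 1° in both views, with opposite signs. Next I'll straddle the lever handle and close on it lightly.

```bash
python3 -m pendant '[[-1,[0,0,15],[0,0,-0.7]],[-1,[0,0,20],[0,0,0]],[-1,[0,0,20],[0,0,0]],[-1,[0,0,18],[0,0,0]],[-1,[0,0,0],[0,0,0]]]' 15; python3 -m pendant '[[1,[0,0,0],[0,0,0]],[1,[0,0,0],[0,0,0]],[1,[0,0,0],[0,0,0]],[1,[0,0,0],[0,0,0]],[1,[0,0,0],[0,0,0]],[1,[0,0,0],[0,0,0]],[1,[0,0,0],[0,0,0]]]' 15
python3 - <<'E'
from meas import *
from plant import r
s=r.get_state();O2=O+[.0012,.0017];R,C,ax,up,rt=frame(O2,YAW);a,rr,z=pol(s["tool_pos"],C,ax,up,rt)
print(s['q'].round(2),np.degrees(a),rr,z,psi(s),s['contact_force'])
A=Ro.from_quat(s["eef_rot"]).as_matrix();print(A.T@s['contact_force'],s['opening']*88)
E
```

```text
clock: 17.65
tool_pos: [0.571, -0.1129, 0.1255]
eef_rot: [-0.406, 0.863, -0.217, 0.208]
contact_force: [-0.6, 0.4, -0.2]
opening: 0.998
finger_force: 0.0
clock: 18.52
tool_pos: [0.5711, -0.1124, 0.1275]
eef_rot: [-0.408, 0.862, -0.218, 0.209]
contact_force: [0.5, -0.8, -0.4]
opening: 0.229
finger_force: 0.0
[ 0.63  1.06 -1.14  2.33  2.06  1.23  0.61] -71.66174516896947 0.09031907430522186 0.03195086670091423 -71.36590834948294 [ 0.48676387 -0.78454137 -0.42419864]
[ 0.4171074  -0.51532504  0.76996767] 20.183208272295147
```

```bash
cat > lv.py <<'E'
from meas import *
from plant import r
s=r.get_state();O2=O+[.0012,.0017];R,C,ax,up,rt=frame(O2,YAW);a,rr,z=pol(s["tool_pos"],C,ax,up,rt)
A=Ro.from_quat(s["eef_rot"]).as_matrix();f=s['contact_force'];t=-np.sin(a)*up+np.cos(a)*rt;ra=np.cos(a)*up+np.sin(a)*rt
print("lever",np.degrees(a).round(2),"r",(rr*1e3).round(1),"out",(z*1e3).round(1),"psi",psi(s).round(1),"F tang(resist)",(-f@t).round(1),"rad",(f@ra).round(1),"ax",(f@ax).round(1),"open",round(s['opening']*88,1),s['q'].round(2))
E
python3 -m pendant '[[1,[0,0,0],[0,0,0]],[1,[0,0,0],[0,0,0]],[1,[0,0,0],[0,0,0]]]' 15;python3 lv.py; python3 -m pendant '[[1,[0.1,-4,0],[0,0,2.5]],[1,[0.3,-7.8,0],[0,0,5]],[1,[0.3,-7.8,0],[0,0,5]],[1,[0,0,0],[0,0,0]]]';python3 lv.py
```

```text
clock: 18.9
tool_pos: [0.571, -0.1122, 0.1274]
eef_rot: [-0.408, 0.862, -0.218, 0.209]
contact_force: [-0.6, 0.4, 0.1]
opening: 0.176
finger_force: 15.0
lever -71.81 r 90.3 out 32.0 psi -71.4 F tang(resist) 0.5 rad -0.0 ax 0.5 open 15.5 [ 0.63  1.06 -1.14  2.33  2.06  1.23  0.61]
clock: 19.4
tool_pos: [0.5819, -0.125, 0.1378]
eef_rot: [-0.311, 0.901, -0.194, 0.231]
contact_force: [-0.9, 1.3, -1.4]
opening: 0.177
finger_force: 15.0
lever -59.25 r 90.4 out 32.0 psi -58.8 F tang(resist) 2.1 rad -0.2 ax -0.4 open 15.5 [ 0.68  1.06 -1.19  2.29  2.02  1.22  0.48]
```

```bash
python3 -m pendant '[[1,[0.3,-7.8,0],[0,0,5]],[1,[0.3,-7.8,0],[0,0,5]],[1,[0.3,-7.8,0],[0,0,5]],[1,[0.3,-7.8,0],[0,0,5]],[1,[0,0,0],[0,0,0]]]';python3 lv.py;  python3 -m pendant '[[1,[0.1,-4,0],[0,0,2.5]],[1,[0.1,-4,0],[0,0,2.5]],[1,[0,0,0],[0,0,0]]]';python3 lv.py
```

```text
clock: 20.02
tool_pos: [0.5928, -0.1509, 0.1514]
eef_rot: [-0.151, 0.941, -0.151, 0.262]
contact_force: [0.3, 2.3, -1.5]
opening: 0.179
finger_force: 15.0
lever -39.38 r 90.4 out 32.1 psi -38.9 F tang(resist) 2.6 rad 0.4 ax -0.9 open 15.7 [ 0.77  1.08 -1.27  2.24  1.99  1.22  0.27]
clock: 20.4
tool_pos: [0.5942, -0.1583, 0.1542]
eef_rot: [-0.109, 0.947, -0.139, 0.268]
contact_force: [-0.6, 3.6, -1.6]
opening: 0.172
finger_force: 15.0
lever -34.26 r 90.4 out 32.2 psi -33.8 F tang(resist) 3.9 rad -0.2 ax -0.3 open 15.1 [ 0.79  1.08 -1.28  2.23  1.98  1.22  0.21]
```

```bash
for i in 1; do python3 -m pendant '[[1,[0.1,-3.9,0],[0,0,2.5]],[1,[0,0,0],[0,0,0]]]' >/dev/null;python3 lv.py; python3 -m pendant '[[1,[0.1,-3.9,0],[0,0,2.5]],[1,[0,0,0],[0,0,0]]]'>/dev/null;python3 lv.py; python3 -m pendant '[[1,[0.1,-2.4,0],[0,0,1.5]],[1,[0,0,0],[0,0,0]]]'>/dev/null;python3 lv.py; done
```

```text
lever -31.66 r 90.4 out 32.2 psi -31.3 F tang(resist) 4.4 rad 1.0 ax 0.3 open 15.3 [ 0.81  1.09 -1.29  2.23  1.98  1.22  0.18]
lever -29.08 r 90.4 out 32.2 psi -28.8 F tang(resist) 3.8 rad 1.3 ax 1.8 open 15.4 [ 0.82  1.09 -1.3   2.22  1.97  1.22  0.16]
lever -27.69 r 90.4 out 32.3 psi -27.3 F tang(resist) 4.7 rad 1.1 ax -0.0 open 15.6 [ 0.82  1.09 -1.31  2.22  1.97  1.22  0.14]
```

```bash
python3 -m pendant '[[1,[0.1,-2.4,0],[0,0,1.5]],[1,[0,0,0],[0,0,0]]]' >/dev/null;python3 lv.py; python3 -m pendant '[[1,[0.1,-2.4,0],[0,0,1.5]],[1,[0,0,0],[0,0,0]]]'>/dev/null;python3 lv.py; python3 -m pendant '[[1,[0.1,-2.4,0],[0,0,1.5]],[1,[0,0,0],[0,0,0]]]'>/dev/null;python3 lv.py
```

```text
lever -26.19 r 90.4 out 32.3 psi -25.8 F tang(resist) 3.5 rad 2.0 ax 0.6 open 15.3 [ 0.83  1.09 -1.31  2.22  1.97  1.22  0.12]
lever -24.67 r 90.4 out 32.3 psi -24.3 F tang(resist) 3.3 rad 1.8 ax 0.1 open 15.6 [ 0.84  1.1  -1.32  2.22  1.97  1.22  0.1 ]
lever -23.16 r 90.3 out 32.3 psi -22.8 F tang(resist) 3.5 rad 2.9 ax 1.2 open 15.4 [ 0.84  1.1  -1.32  2.22  1.97  1.22  0.09]
```

```bash
python3 -m pendant '[[1,[0.1,-2.4,0],[0,0,1.5]],[1,[0,0,0],[0,0,0]]]' >/dev/null;python3 lv.py; python3 -m pendant '[[1,[0.1,-2.4,0],[0,0,1.5]],[1,[0,0,0],[0,0,0]]]'>/dev/null;python3 lv.py
```

```text
lever -21.62 r 90.3 out 32.3 psi -21.3 F tang(resist) 4.2 rad 2.8 ax 0.7 open 15.5 [ 0.85  1.1  -1.33  2.22  1.97  1.22  0.07]
lever -20.11 r 90.3 out 32.4 psi -19.8 F tang(resist) 4.2 rad 4.2 ax 0.3 open 15.3 [ 0.86  1.1  -1.33  2.21  1.97  1.22  0.05]
```

```bash
python3 -m pendant '[[1,[-1,-2.4,0],[0,0,1.5]],[1,[0,0,0],[0,0,0]]]' >/dev/null;python3 lv.py; python3 -m pendant '[[1,[-0.5,-2.4,0],[0,0,1.5]],[1,[0,0,0],[0,0,0]]]'>/dev/null;python3 lv.py; python3 -m pendant '[[1,[0,-2.4,0],[0,0,1.5]],[1,[0,0,0],[0,0,0]]]'>/dev/null;python3 lv.py
```

```text
lever -18.62 r 90.4 out 32.2 psi -18.3 F tang(resist) 5.3 rad 0.7 ax 0.5 open 15.5 [ 0.86  1.11 -1.34  2.21  1.96  1.22  0.03]
lever -17.59 r 90.4 out 32.2 psi -16.9 F tang(resist) 5.9 rad 0.2 ax -0.4 open 15.2 [ 0.87  1.11 -1.34  2.21  1.96  1.22  0.02]
lever -16.57 r 90.4 out 32.4 psi -15.4 F tang(resist) 7.6 rad 0.6 ax -1.2 open 15.3 [ 0.88  1.11 -1.35  2.21  1.96  1.22 -0.  ]
```

```bash
python3 -m pendant '[[1,[0,-2.4,0],[0,0,1]],[1,[0,0,0],[0,0,0]]]' >/dev/null;python3 lv.py; python3 -m pendant '[[1,[0,-2.4,0],[0,0,1]],[1,[0,0,0],[0,0,0]]]'>/dev/null;python3 lv.py; python3 -m pendant '[[1,[0,-1.5,0],[0,0,0.5]],[1,[0,0,0],[0,0,0]]]'>/dev/null;python3 lv.py
```

```text
lever -15.63 r 90.3 out 32.5 psi -14.5 F tang(resist) 9.6 rad -0.1 ax -1.5 open 15.5 [ 0.88  1.11 -1.35  2.21  1.96  1.22 -0.01]
lever -14.7 r 90.3 out 32.6 psi -13.5 F tang(resist) 11.8 rad -1.1 ax -1.4 open 15.3 [ 0.89  1.11 -1.36  2.21  1.96  1.22 -0.02]
lever -14.27 r 90.2 out 32.7 psi -13.0 F tang(resist) 12.6 rad 0.2 ax -1.9 open 15.3 [ 0.89  1.11 -1.36  2.21  1.96  1.22 -0.03]
```

```bash
python3 -m pendant '[[1,[0,-2,0],[0,0,0.8]],[1,[0,0,0],[0,0,0]]]' >/dev/null;python3 lv.py; python3 -m pendant '[[1,[0,-1.2,0],[0,0,0.5]],[1,[0,0,0],[0,0,0]],[1,[0,0,0],[0,0,0]]]'>/dev/null;python3 lv.py
```

```text
lever -13.46 r 90.1 out 32.9 psi -12.2 F tang(resist) 14.7 rad -0.2 ax -2.3 open 15.3 [ 0.9   1.11 -1.36  2.21  1.96  1.21 -0.04]
lever -13.06 r 90.1 out 32.9 psi -11.8 F tang(resist) 15.0 rad -1.0 ax -1.2 open 15.1 [ 0.9   1.11 -1.36  2.21  1.96  1.21 -0.04]
```

The handle resists at about 15 N, roughly 0.065 rad past the nip. I'll hold briefly, ease off and release.

```bash
python3 -m pendant '[[1,[0,0,0],[0,0,0]],[1,[0,0,0],[0,0,0]]]'; python3 lv.py; python3 -m pendant '[[1,[0,2,0],[0,0,0]],[1,[0,2,0],[0,0,0]],[1,[0,2,0],[0,0,0]],[1,[0,2,0],[0,0,0]],[1,[0,0,0],[0,0,0]]]';python3 lv.py
```

```text
clock: 24.78
tool_pos: [0.593, -0.1904, 0.1623]
eef_rot: [0.073, 0.951, -0.08, 0.289]
contact_force: [2.6, 13.6, -3.6]
opening: 0.18
finger_force: 15.1
lever -13.09 r 90.1 out 32.9 psi -11.8 F tang(resist) 14.2 rad -0.8 ax -1.7 open 15.8 [ 0.9   1.11 -1.36  2.21  1.96  1.21 -0.04]
clock: 25.4
tool_pos: [0.5941, -0.1887, 0.1615]
eef_rot: [0.076, 0.951, -0.086, 0.289]
contact_force: [0.1, 3.7, -1.0]
opening: 0.178
finger_force: 15.0
lever -14.36 r 90.5 out 32.0 psi -11.6 F tang(resist) 3.8 rad -0.6 ax -0.1 open 15.7 [ 0.88  1.12 -1.36  2.21  1.96  1.23 -0.06]
```

```bash
python3 -m pendant '[[1,[0,1.5,0],[0,0,0]],[1,[0,0,0],[0,0,0]]]' >/dev/null;python3 lv.py; python3 -m pendant '[[-1,[0,0,0],[0,0,0]],[-1,[0,0,0],[0,0,0]],[-1,[0,0,0],[0,0,0]],[-1,[0,0,0],[0,0,0]],[-1,[0,0,-15],[0,0,0]],[-1,[0,0,-20],[0,0,0]],[-1,[0,0,-20],[0,0,0]],[-1,[0,0,-20],[0,0,0]]]'; python3 -m pendant '[[-1,[20,0,-20],[0,0,0]],[-1,[30,0,-20],[0,0,0]],[-1,[30,0,-20],[0,0,0]],[-1,[30,0,-20],[0,0,0]],[-1,[0,0,0],[0,0,0]]]'; python3 look.py 9; python3 chk.py 9;python3 lv.py
```

```text
lever -14.94 r 90.6 out 31.9 psi -11.6 F tang(resist) 0.5 rad -1.8 ax -0.7 open 15.4 [ 0.88  1.12 -1.36  2.21  1.96  1.23 -0.06]
clock: 26.65
tool_pos: [0.5541, -0.1707, 0.2246]
eef_rot: [0.076, 0.95, -0.085, 0.29]
contact_force: [0.2, -0.4, -0.6]
opening: 1.002
finger_force: 0.0
clock: 27.28
tool_pos: [0.4401, -0.1507, 0.2392]
eef_rot: [0.077, 0.953, -0.084, 0.282]
contact_force: [-0.1, 0.1, -0.7]
opening: 1.003
finger_force: 0.0
top9.npz red before (35.26, np.float64(37.1)) after (34.73, np.float64(38.5)) pointer by radius [(36.83, 54), (36.3, 63), (36.07, 59)]
scene9.npz red before (37.09, np.float64(36.3)) after (37.36, np.float64(37.8)) pointer by radius [(36.93, 131), (36.61, 129), (36.51, 120)]
lever -56.63 r 5.1 out 185.3 psi -11.6 F tang(resist) 1.1 rad -0.8 ax -0.2 open 88.2 [ 0.94  0.79 -1.47  2.56  1.78  1.14 -0.37]
```

View pics/l9.png

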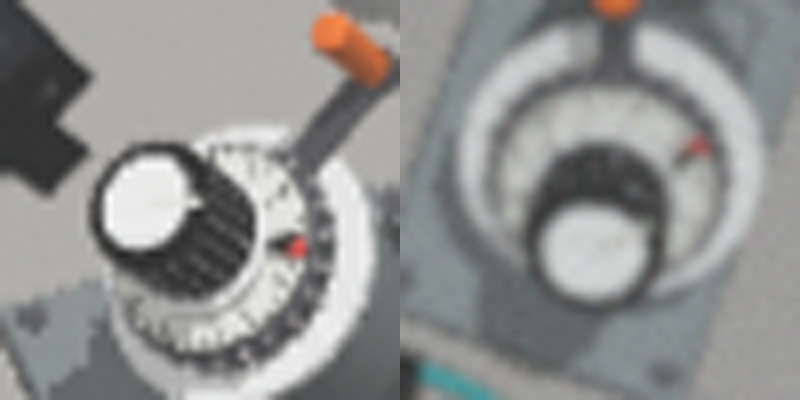

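The pointer is unchanged at the tab in both views (scene (278,243)→(297,248)). The lever stands near the top and its spring-back of about 0.034 rad matches a firm nip. I'll ease the arm off its joint limits and hand in.

```bash
python3 -m pendant '[[-1,[-10,0,5],[0,0,0]],[-1,[-10,0,5],[0,0,0]],[-1,[0,0,0],[0,0,0]]]'
python3 - <<'E'
from plant import r
print(r.get_state()['q'].round(3)); print(r.finish_job())
E
```

```text
clock: 27.75
tool_pos: [0.4629, -0.154, 0.2405]
eef_rot: [0.077, 0.953, -0.082, 0.281]
contact_force: [0.1, -0.0, -0.5]
opening: 0.996
finger_force: 0.0
[ 0.945  0.804 -1.455  2.493  1.777  1.118 -0.294]
the job is handed in; nothing more can be done
None
```

I set the knob pointer at the red tab to within about 1° in both views, then tightened the lock lever at about 15 N and released it with the knob still at its setting. The job was handed in at 27.75 s; nothing round the head was touched as far as I saw, though I took no final check of those things.

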